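Load a lino block into the proof press

TASK

Load the carved lino block into the small proof press: lift it from the table, set it down gently on the steel bed at either side of the roller, flat, lined up with the bed and clear of the roller, and let go. Then push it lightly by its end, without gripping it, along the bed and under the roller until it lies inside the yellow painted frame. Do not knock the press, and leave the ink jar, the brayer and the palette knife where they are.

Things in the scene. Friction and masses are not known exactly. Their poses are not given: they have to be found in the camera images.
- press: Small green proof press, fixed. Origin: centre of the underside, below the roller's middle; z up; y along the bed (pushing direction), x across it. Steel bed plate 150 (x) x 400 (y) mm, its top 20 mm above the table; no stop or guide on it, a block slides freely. It stands to the robot's left or right, its y within 0.2 rad of world y.
- press_roller (a point): Middle of the dark roller, 77 mm above the table: 50 mm diameter, along the press's x; its underside clears a block on the bed by 10 mm. Green posts at press x = -96 and +96 mm, 50 mm long in y, 125 mm high, screw knobs on top to 157 mm; a beam 24 mm wide in y joins them over the roller. Feet beside the bed, 20 mm high, reach 55 mm either side in y.
- press_frame (a point): Centre of the yellow frame painted on the bed top, straight below the roller's middle, 20 mm above the table; axes as the press. The frame is 76 (x) x 186 (y) mm inside (6 mm line), so a centred block has 8 mm to spare on every side.
- press_wheel (a point): Centre of the black spoked hand wheel (172 mm diameter, not to be turned, in an upright plane across the press's x), 140 mm from the roller's middle towards press +x, 92 mm above the table.
- block: Printing block: wood with a blue-grey lino face carved with a leaf, loose, lying flat, face up. 60 (x) x 170 (y) x 22 (z) mm, about 0.14 to 0.28 kg. Origin: centre of its underside; long side along its y. Either end may go first. Starts on the table on the other side from the press, pointing roughly away from the robot. Bring it down slowly: over 40 N on the bed harms it.
- ink_jar: Black ink jar with a red label, 60 mm diameter, 60 mm high, standing on the table 25 mm or more beyond the far end of the block. Origin: centre of its underside. To be left alone.
- brayer: Ink roller lying on the table beyond the work: rubber roller 100 mm wide, 32 mm diameter, dark wooden handle, 155 mm long over all and about 35 mm high. Origin: on the table under its middle; handle towards its -x. To be left alone.
- palette_knife: Palette knife lying on the table beyond the work, 200 mm long along its x. To be left alone.
Things that resemble listed ones, but are neither listed nor needed, are in the scene too. What is shaped like the block but black or pink is not meant.

How it is judged (in metres and radians):
On the way:
1. the block lies flat on the bed at one side of the roller, clear of it and roughly lined up with the bed, and has been let go ((y of block in the frame of press above 0.107 m or y of block in the frame of press below -0.107 m) and x of block in the frame of press between -0.04 and 0.04 m and angle between the y axis of block and the y axis of press, either way round below 0.3 rad and z of block in the frame of press between 0.016 and 0.024 m and angle between block's own z axis and vertical below 0.05 rad and contact force between the fingers and block below 0.3 N and linear speed of block below 0.02 m/s), for 0.2 s.
At the end, for the whole second after the job is handed in: The block lies still and flat on the bed, under the roller, inside the yellow frame: its centre within 9 mm of the frame's centre along and across the bed, turned less than 0.11 rad from it (x of block in the frame of press between -0.009 and 0.009 m and y of block in the frame of press between -0.009 and 0.009 m and angle between the y axis of block and the y axis of press, either way round below 0.11 rad and z of block in the frame of press between 0.016 and 0.024 m and angle between block's own z axis and vertical below 0.05 rad and linear speed of block below 0.01 m/s); the robot touches nothing.
It fails at once if the block is rammed against the press (more than 40 N between them) (contact force between block and press above 40 N).
It fails at once if the block is dropped from more than about 10 mm (out of the fingers, above the bed, moving faster than 0.35 m/s) (contact force between the fingers and block below 0.3 N and linear speed of block above 0.35 m/s and z of block in the frame of press above 0.021 m).
It fails at once if the block is gripped or pressed (more than 15 N from the fingers) while partly under the roller (y of block in the frame of press between -0.1 and 0.1 m and x of block in the frame of press between -0.06 and 0.06 m and contact force between the fingers and block above 15 N).
It fails at once if the robot knocks the press (more than 20 N) (contact force between any of the arm, the fingers and press above 20 N).
It fails at once if the ink jar, the brayer or the palette knife is moved by more than 15 mm (distance of any of ink_jar, brayer, palette_knife from where it was at the start of the episode above 0.015 m).
It also fails if it takes over 54 s, if anything falls off the work surface, if the arm or the gripper's body presses on something with over 40 N, if the wrist force passes 120 N, or if a joint passes its speed limit or range.

ROBOT

A 6-joint arm with a two-finger parallel gripper is mounted at the origin on the work surface. World frame = base frame: x ahead of the robot, y to its left, z up, the work surface at z = 0. Lengths are in mm, angles in degrees, forces in N, time in s.
With the tool pointing down it reaches from about 300 to 850 mm from the base axis. Payload 4.2 kg.
Tool frame: the origin (TCP) lies on the centre line of the jaws, within the pads' length; the fingertips stand 14 mm ahead of it and the grasp point (between the pads) lies 5 mm behind it (env.finger_overhang is the z of the fingertips in the tool frame, in mm); z points along the fingers, y is the line along which they close (so a half turn about z gives the same grasp; the last joint's range is limited). The gripper opens to 91 mm and grips with 3 to 60 N. Pads are 32 mm wide; open, the fingers measure 118 mm over their backs; the gripper's body (76 mm by 178 mm) begins 60 mm behind the grasp point.
Start: joints at [73.339, 18.312, 89.639, -0, 72.044, -1.146], TCP at [153.816, 554.062, 204.276] pointing down, gripper open.
Joint ranges: [-177.97, 177.97], [-48.28, 115.42], [12.27, 149.76], [-77.06, 257.06], [2.81, 150.46], [-146.56, 146.56]. Speed limits (degrees/s): [147.25, 147.25, 180, 180, 180, 180].

INTERFACE

Orientations are given as [roll, pitch, yaw] about the fixed x, y, z axes, in that order (R = Rz(yaw) Ry(pitch) Rx(roll)).
In Python, from workcell import sensors, viewer, env gives the robot as it stands. The module is installed in compiled form; this text tells all that it offers.
- The arm moves only by the tool step_arm, never from a script. Its argument "plan" is one flat list of numbers, 6 for each row, row after row: the shift along the tool's x, y, z in cm, then the turn, a rotation vector about the tool's x, y, z in rad. In form: [x, y, z, wx, wy, wz, x, y, z, wx, wy, wz, ...]. A call has 1 to 5 rows; each row shifts and turns the commanded pose from where the row before left it, along the tool's axes as they then stand; what a row does not reach is not made up. A row lasts 1/12 s, in which the tool goes at most 41.7 mm and 7.16 degrees, less where a joint would pass 70% of its speed; a pose out of reach is approached as far as the arm can. A call is refused whole if a number of a shift passes 4.17 or a number of a turn 0.125, either way. A call with a gripper value outside its range is refused whole. "hand" is the finger opening in cm, from 0 to 9.12, set as the call begins (left out, the last holds). The fingers move at their own pace and stop on an object; "newtons" is the grip in N (left out, the last holds). Time passes only in rows, so rows that do not move let the fingers close. It gives the time, the measured TCP pose, the force, the opening and the grip force at its end, in the units of the state.
- sensors.state(): the state, without advancing time (a new reading comes with each control period).
- viewer.grab_frame(name): name is "scene" or "top" or "wrist"; returns a dict with "img" (480x640x3 uint8, red, green, blue), "fx", "fy", "cx", "cy" (pixels), "position" and "attitude" of the camera in the world. Camera axes: x right, y down, z forward; pixel columns grow to the right and rows downward; lengths in mm; the calibration is good to about 2 mm. A picture is of the moment at which its call begins. There is no depth.
- env.job_done(): hands the job in; it is judged then, once.
Trained networks look in a picture, given as the dict that the camera call returned (one of the last four; its "shot" number tells which), for a name from the list of things; names that differ only in an ending like _2 or _b are one class to them, and where a whole thing is asked for, a point or a joint stands for the part that bears it (a point fixed in the world has none). Each returns a list of dicts, best first, with "score" (0 to 1); they miss things now and then, are a little off and sometimes report something else, mostly with a low value. They report only what shows in the picture. A call takes as long as a camera call. They do not tell look-alikes from the thing itself.
- viewer.boxes_of(name, picture): "location" ([column, row] in pixels, amid what is visible of it).
- viewer.pinpoint(name, picture): "location" ([column, row] in pixels: a listed point, or the origin of a listed thing).
The state is a dict: "time_s": time; "qpos": joint angles; "qvel": joint speeds; "effort": joint torques, N m; "ee_pos": TCP position; "ee_rot": TCP orientation; "force": force on the tool from outside, world axes, zero at the start; "torque": the same for the moment, N m; "gripper_width": finger opening in mm; "gripper_force": force on a finger pad.
Only numpy, scipy, OpenCV 4.12 (cv2) and the standard library are available. Lean on these libraries where they do the work, as an engineer would, in place of code of your own. Each camera call takes 0.05 s, during which the arm holds its last target. There are 200 camera calls.

## Working session

There is one attempt and no reset: what is moved stays moved. The work goes in short steps, Python scripts to look and compute and a tool call to move; the robot and the scene stay as the last step left them, time stands still between calls to the robot, and variables do not carry over. Pictures are saved under pics/ and viewed, at most 14 in all, crops included, and the job is handed in when it is done.

Besides the shell and the picture viewer there is one more tool, called as a command line: name --argument value ..., lists and objects as JSON in quotes. step_arm: Moves the arm, as the interface text tells. Its arguments: {"type":"object","properties":{"plan":{"type":"array","items":{"type":"number"}},"hand":{"type":"number"},"newtons":{"type":"number"}},"required":["plan"]}

```bash
mkdir -p pics
cat > h.py <<'E'
import numpy as np, cv2
from scipy.spatial.transform import Rotation as R
from workcell import sensors, viewer, env
def att(p):
    a=np.array(p['attitude'],float)
    if a.shape==(3,3): return a
    if a.size==4: return R.from_quat(a).as_matrix()
    return R.from_euler('xyz',a,degrees=True).as_matrix()
def w(p,uv,z):
    d=att(p)@np.array([(uv[0]-p['cx'])/p['fx'],(uv[1]-p['cy'])/p['fy'],1.])
    o=np.array(p['position'],float); return o+d*(z-o[2])/d[2]
def px(p,X):
    c=att(p).T@(np.array(X,float)-np.array(p['position'],float)); return [p['fx']*c[0]/c[2]+p['cx'],p['fy']*c[1]/c[2]+p['cy']]
def save(p,n,crop=None,s=1):
    im=p['img'][:,:,::-1]
    if crop: im=im[crop[1]:crop[3],crop[0]:crop[2]]
    cv2.imwrite('pics/'+n,cv2.resize(im,None,fx=s,fy=s,interpolation=cv2.INTER_CUBIC))
E
python3 - <<'E'
from h import *
Z=dict(press=0,press_roller=77,press_frame=20,press_wheel=92,block=0,ink_jar=0,brayer=0,palette_knife=0)
ps=[]
for c in('top','scene'):
    p=viewer.grab_frame(c); ps.append(p['img']); print(c,p['position'],p['attitude'],p['fx'])
    for n,z in Z.items():
        for d in viewer.pinpoint(n,p)[:4]: print(n,np.round(d['location']),round(d['score'],2),np.round(w(p,d['location'],z)))
im=np.hstack(ps)[:,:,::-1]
cv2.imwrite('pics/a.png',ps[0][:,:,::-1]);cv2.imwrite('pics/b.png',ps[1][:,:,::-1])
print(sensors.state())
E
```

```text
top [ 331.00520815  -54.41692101 1199.04309316] [-168.79374819   -0.57101786  -89.11946321] 501.2977717236151
press [211. 279.] 0.7 [478. 194.   0.]
press_roller [204. 271.] 0.59 [485. 195.  77.]
press_frame [208. 273.] 0.6 [489. 198.  20.]
press_wheel [211. 211.] 0.65 [622. 183.  92.]
press_wheel [206. 272.] 0.6 [482. 187.  92.]
press_wheel [374. 170.] 0.19 [ 727. -189.   92.]
block [451. 254.] 0.77 [ 549. -384.    0.]
block [369. 270.] 0.62 [ 504. -185.    0.]
block [379. 360.] 0.62 [ 294. -207.    0.]
ink_jar [342. 213.] 0.57 [ 646. -120.   -0.]
brayer [373. 171.] 0.81 [ 757. -197.    0.]
palette_knife [213. 168.] 0.71 [757. 205.   0.]
scene [1258.24027659 -262.69236796  651.84479874] [-128.14315327    0.57662949   73.23466923] 442.71060407342077
press [444. 228.] 0.6 [516. 257.   0.]
press [413. 225.] 0.57 [483. 190.   0.]
press [478. 306.] 0.52 [766. 196.   0.]
press_roller [415. 198.] 0.89 [481. 189.  77.]
press_frame [414. 220.] 0.9 [491. 187.  20.]
press_wheel [443. 229.] 0.6 [625. 180.  92.]
block [238. 209.] 0.95 [ 286. -211.    0.]
block [266. 260.] 0.9 [ 505. -180.    0.]
[... 200 characters left out ...]
 258.] 0.7 [ 496. -178.    0.]
{'time_s': 0.9, 'qpos': array([ 7.33402385e+01,  1.83102979e+01,  8.96381023e+01, -6.27273584e-04,
        7.20452984e+01, -1.14555663e+00]), 'qvel': array([-0.04940868, -0.07881162, -0.04465405, -0.04130892, -0.00600392,
        0.015648  ]), 'effort': array([-3.62037126e-04, -4.12333632e+01, -2.32233560e+01,  7.27215456e-02,
        3.74218379e-02,  6.53776723e-06]), 'ee_pos': array([153.80311945, 554.06441088, 204.29809477]), 'ee_rot': array([1.79993712e+02, 7.22606854e-04, 1.64485988e+02]), 'force': array([0.88792342, 0.09595685, 0.52423699]), 'torque': array([-0.03632598,  0.00869412, -0.00787824]), 'gripper_force': 0.0, 'gripper_width': 90.79784431721113}
```

View pics/a.png

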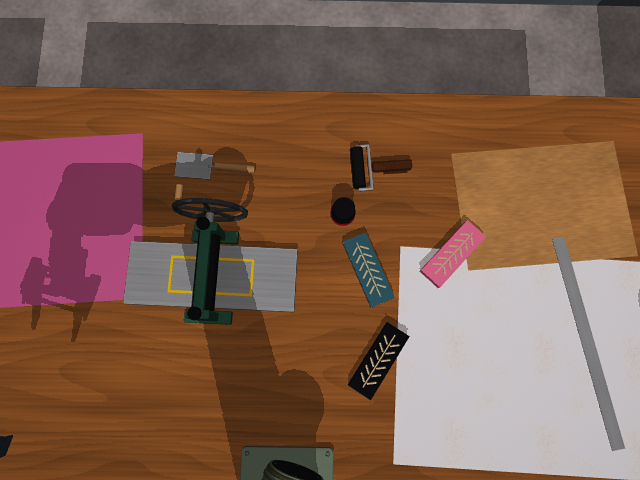

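View pics/b.png

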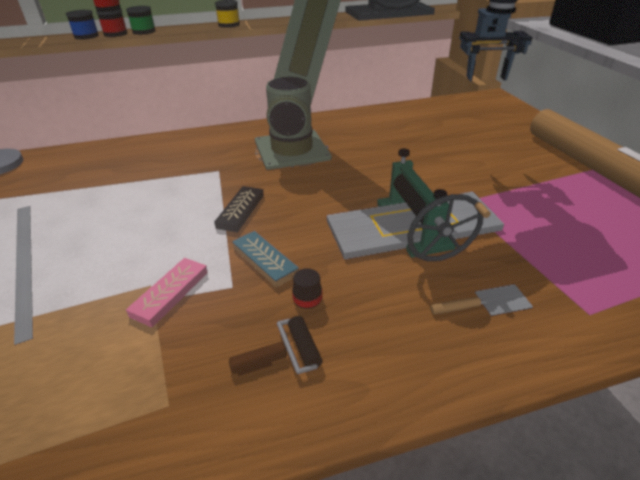

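The top view shows three block-shaped things: blue-grey at (368,268), black at (379,360) and pink at (452,253). I choose the blue-grey one, with the jar beyond it at (343,211). The press is at (208,275), with its wheel towards +x. The scene view agrees, with the blue-grey block at (266,258).

```bash
cat >> h.py <<'E'
def rect(p,mask,z):
    c=max(cv2.findContours(mask,cv2.RETR_EXTERNAL,cv2.CHAIN_APPROX_NONE)[0],key=cv2.contourArea)[:,0]
    W=np.array([w(p,q,z)[:2] for q in c],np.float32); (x,y),(a,b),t=cv2.minAreaRect(W)
    if a<b: a,b,t=b,a,t+90
    return np.round([x,y,a,b,(t+90)%180-90],1)   # angle of long axis
def blockmask(p):
    h=cv2.cvtColor(p['img'],cv2.COLOR_RGB2HSV); m=cv2.inRange(h,(88,60,40),(115,255,200))
    return cv2.morphologyEx(m,cv2.MORPH_CLOSE,np.ones((9,9)))
def yellow(p,roi=None):
    h=cv2.cvtColor(p['img'],cv2.COLOR_RGB2HSV); m=cv2.inRange(h,(20,120,80),(35,255,255))
    if roi: k=np.zeros_like(m);k[roi[1]:roi[3],roi[0]:roi[2]]=255;m&=k
    return m
def tool():
    s=sensors.state(); M=R.from_euler('xyz',s['ee_rot'],degrees=True).as_matrix(); return s,M
def go(x,y,z,ya):
    """shift (tool axes, cm) and turn to reach TCP x,y,z with tool y at world angle ya, pointing down"""
    s,M=tool(); a=np.radians(ya); ty=np.array([np.cos(a),np.sin(a),0]); tz=np.array([0,0,-1.]); N=np.c_[np.cross(ty,tz),ty,tz]
    print('pose',np.round(s['ee_pos'],1),'toolY',round(np.degrees(np.arctan2(M[1,1],M[0,1])),1),'t',s['time_s'])
    print('shift cm',np.round(M.T@(np.array([x,y,z])-s['ee_pos'])/10,2),'rotvec',np.round(R.from_matrix(M.T@N).as_rotvec(),3), 'shift in final axes',np.round(N.T@(np.array([x,y,z])-s['ee_pos'])/10,2))
E
python3 - <<'E'
from h import *
p=viewer.grab_frame('top'); save(p,'c.png',(310,190,480,410),2.5)
print(rect(p,blockmask(p),22))
m=yellow(p,(120,230,300,320)); ys,xs=np.nonzero(m); print(len(xs))
W=np.array([w(p,q,20)[:2] for q in zip(xs,ys)],np.float32); r=cv2.minAreaRect(W);print(r)
go(503,-183,150,-67)
E
```

```text
[ 504.6 -180.5  168.4   59.1   23.7]
515
((483.4599914550781, 191.18902587890625), (198.41177368164062, 88.42449951171875), 88.14555358886719)
pose [153.8 554.1 204.3] toolY 74.5 t 0.95
shift cm [-53.36 -61.68   5.42] rotvec [ 0.    -0.     2.469] shift in final axes [ 3.34 81.49  5.43]
```

View pics/c.png

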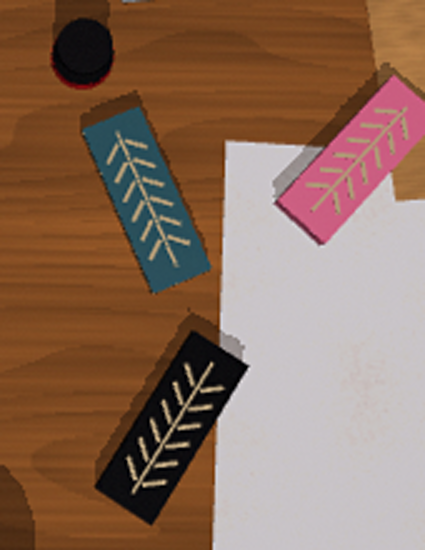

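The crop confirms the blue-grey leaf-carved block, with its centre near crop (147,200), clear of the jar at (83,50). Its measured size is 168x59, which matches. The yellow frame measures 198x88, also a match.

```bash
cat >> h.py <<'E'
def rows(x,y,z,ya,n,turn=None):
    s,M=tool(); a0=np.degrees(np.arctan2(M[1,1],M[0,1])); d=(ya-a0+180)%360-180 if turn is None else turn
    P=s['ee_pos']; Q=np.array([x,y,z]); st=(Q-P)/n/10
    print('pose',np.round(P,1),round(a0,1),'t',s['time_s'],'wz/row',round(-np.radians(d)/n,4),'len',np.linalg.norm(st))
    for i in range(n):
        a=np.radians(a0+d*i/n); ty=np.array([np.cos(a),np.sin(a),0]); tz=np.array([0,0,-1.]); N=np.c_[np.cross(ty,tz),ty,tz]
        print(np.round(N.T@st,2).tolist())
E
python3 -c "
from h import *
rows(500,-179,180,-66.3,21,-140.8)"
```

```text
pose [153.8 554.1 204.3] 74.5 t 0.95 wz/row 0.117 len 3.8622376521149495
[-2.52, -2.92, 0.12]
[-2.85, -2.61, 0.12]
[-3.13, -2.26, 0.12]
[-3.37, -1.88, 0.12]
[-3.57, -1.47, 0.12]
[-3.72, -1.04, 0.12]
[-3.81, -0.6, 0.12]
[-3.86, -0.15, 0.12]
[-3.85, 0.3, 0.12]
[-3.79, 0.75, 0.12]
[-3.67, 1.18, 0.12]
[-3.51, 1.6, 0.12]
[-3.3, 2.0, 0.12]
[-3.04, 2.37, 0.12]
[-2.75, 2.71, 0.12]
[-2.41, 3.02, 0.12]
[-2.04, 3.28, 0.12]
[-1.65, 3.49, 0.12]
[-1.23, 3.66, 0.12]
[-0.79, 3.78, 0.12]
[-0.34, 3.85, 0.12]
```

step_arm --plan '[-2.5, -2.9, 0.1, 0, 0, 0.117, -2.8, -2.6, 0.1, 0, 0, 0.117, -3.1, -2.3, 0.1, 0, 0, 0.117, -3.4, -1.9, 0.1, 0, 0, 0.117, -3.6, -1.5, 0.1, 0, 0, 0.117]' --hand 9.1

```text
time_s: 1.37
ee_pos: [235.7, 377.5, 199.2]
ee_rot: [180.0, 0.0, 130.7]
force: [0.8, 0.1, 0.6]
gripper_width: 91.2
gripper_force: 0.0
```

step_arm --plan '[-3.7, -1.0, 0.1, 0, 0, 0.117, -3.8, -0.6, 0.1, 0, 0, 0.117, -3.9, -0.1, 0.1, 0, 0, 0.117, -3.8, 0.3, 0.1, 0, 0, 0.117, -3.8, 0.7, 0.1, 0, 0, 0.117]'

```text
time_s: 1.78
ee_pos: [318.5, 203.6, 194.5]
ee_rot: [179.9, -0.0, 97.1]
force: [0.5, 0.1, -0.1]
gripper_width: 91.0
gripper_force: 0.0
```

step_arm --plan '[-3.7, 1.2, 0.1, 0, 0, 0.117, -3.5, 1.6, 0.1, 0, 0, 0.117, -3.3, 2.0, 0.1, 0, 0, 0.117, -3.0, 2.4, 0.1, 0, 0, 0.117, -2.7, 2.7, 0.1, 0, 0, 0.117]'

```text
time_s: 2.2
ee_pos: [401.5, 29.5, 189.6]
ee_rot: [179.9, -0.0, 63.6]
force: [1.0, 1.9, 0.3]
gripper_width: 91.0
gripper_force: 0.0
```

step_arm --plan '[-2.4, 3.0, 0.1, 0, 0, 0.117, -2.0, 3.3, 0.1, 0, 0, 0.117, -1.6, 3.5, 0.1, 0, 0, 0.117, -1.2, 3.7, 0.1, 0, 0, 0.117, -0.8, 3.8, 0.1, 0, 0, 0.117]'

```text
time_s: 2.62
ee_pos: [485.3, -144.8, 184.3]
ee_rot: [180.0, -0.0, 30.0]
force: [0.1, 0.3, 0.7]
gripper_width: 91.2
gripper_force: 0.0
```

Run:
```python
from h import *
p=viewer.grab_frame('wrist'); save(p,'d.png')
print(rect(p,blockmask(p),22)); t=viewer.grab_frame('top'); print(rect(t,blockmask(t),22))
for d in viewer.pinpoint('block',p)[:3]: print(d['location'],d['score'],w(p,d['location'],0))
go(504,-181,60,-66.3)
```

```text
[ 163.2 -201.7  559.    60.   -59.9]
[ 500.1 -173.2  175.6   80.1   39. ]
[289.6, 369.3] 0.95 [ 299.61613508 -206.32718844    0.        ]
[361.0, 214.9] 0.94 [ 505.95475249 -180.428752      0.        ]
pose [ 485.4 -144.8  183.8] toolY -59.8 t 2.7667
shift cm [-0.21  4.06 12.37] rotvec [-0.     0.     0.114] shift in final axes [ 0.25  4.06 12.38]
```

View pics/d.png

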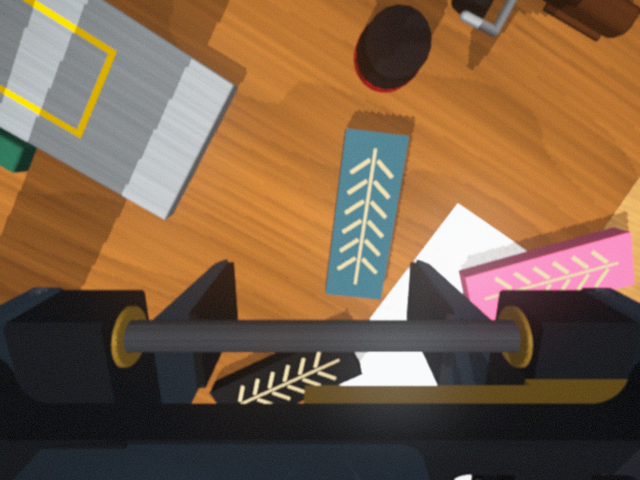

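The wrist view shows the blue block centred at (367,213), the jar at (393,47), the black block at (290,370), the pink block at (550,270) and the press bed at the upper left. The network puts the block at (506,-180), which agrees with the top view.

step_arm --plan '[0, 2.0, 0, 0, 0, 0.057, 0.2, 2.0, 2, 0, 0, 0.057, 0.1, 0, 4, 0, 0, 0, 0, 0, 4, 0, 0, 0, 0, 0, 2, 0, 0, 0]'

```text
time_s: 3.18
ee_pos: [503.6, -174.3, 60.5]
ee_rot: [-179.7, 0.3, 24.0]
force: [-1.6, 1.5, 0.6]
gripper_width: 90.9
gripper_force: 0.0
```

Run:
```python
from h import *
p=viewer.grab_frame('wrist'); save(p,'e.png')
for d in viewer.pinpoint('block',p)[:3]: print(d['location'],d['score'],w(p,d['location'],0))
go(505.5,-180.5,18,-66.3)
print([px(p,(505+85*np.cos(.4137)*s,-180.5+85*np.sin(.4137)*s,22)) for s in(-1,0,1)])
```

```text
[332.1, 252.3] 0.71 [ 504.80576714 -180.93361069    0.        ]
pose [ 503.1 -174.1   60.8] toolY -66.0 t 3.2833
shift cm [-0.01  0.71  4.28] rotvec [-0.007  0.007  0.005] shift in final axes [-0.04  0.68  4.28]
[[np.float64(330.8076475754201), np.float64(371.4250085216652)], [np.float64(332.3771224110449), np.float64(262.29695257168237)], [np.float64(334.3016957489257), np.float64(128.47833877245185)]]
```

View pics/e.png

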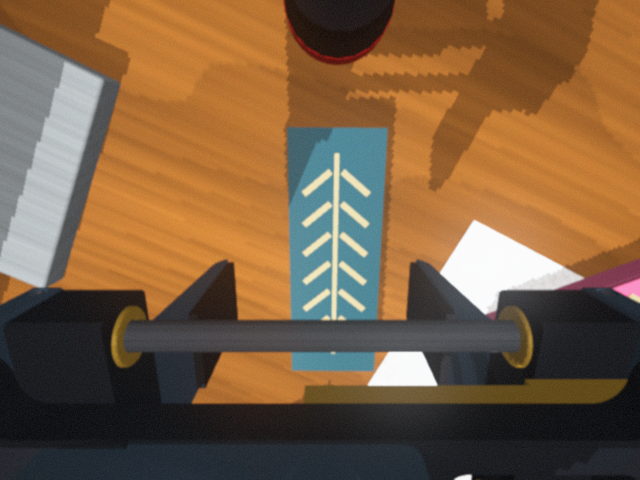

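The block lies between the fingers, with its ends at rows 128 and 371 and its centre at column 334. It is aligned, so I descend and grip.

step_arm --plan '[0, 0.7, 1.5, 0, 0, 0, 0, 0, 1.5, 0, 0, 0, 0, 0, 0.8, 0, 0, 0, 0, 0, 0.4, 0, 0, 0, 0, 0, 0, 0, 0, 0]'

```text
time_s: 3.7
ee_pos: [509.5, -182.4, 22.7]
ee_rot: [-180.0, -0.0, 23.9]
force: [-1.0, -0.1, 0.5]
gripper_width: 90.9
gripper_force: 0.0
```

step_arm --plan '[0, 0, 0, 0, 0, 0, 0, 0, 0, 0, 0, 0, 0, 0, 0, 0, 0, 0, 0, 0, 0, 0, 0, 0, 0, 0, 0, 0, 0, 0]' --hand 5 --newtons 20

```text
time_s: 4.12
ee_pos: [509.7, -183.0, 22.6]
ee_rot: [180.0, -0.0, 23.9]
force: [0.6, -0.7, 0.8]
gripper_width: 60.3
gripper_force: 0.0
```

step_arm --plan '[0, 0, 0, 0, 0, 0, 0, 0, 0, 0, 0, 0, 0, 0, 0, 0, 0, 0]'

```text
time_s: 4.37
ee_pos: [509.4, -182.9, 22.2]
ee_rot: [-180.0, -0.0, 23.9]
force: [0.6, -0.2, -0.1]
gripper_width: 50.0
gripper_force: 0.0
```

Run:
```python
from h import *
p=viewer.grab_frame('wrist'); s=viewer.grab_frame('scene')
a=cv2.resize(p['img'],(400,300)); b=cv2.resize(s['img'][170:330,120:390],(400,300))
cv2.imwrite('pics/f.png',np.hstack([a,b])[:,:,::-1])
for q in(p,s):
  for d in viewer.pinpoint('block',q)[:3]: print(d['location'],d['score'],w(q,d['location'],0))
print(sensors.state())
```

```text
[321.7, 272.1] 0.79 [ 507.73392164 -182.90323239    0.        ]
[169.0, 294.1] 0.82 [ 549.38039268 -389.57277281    0.        ]
[264.4, 260.3] 0.74 [ 504.10335489 -182.52643502    0.        ]
[239.2, 211.1] 0.59 [ 294.3507488  -208.83855044    0.        ]
{'time_s': 4.5667, 'qpos': array([-2.09668733e+01,  2.57104880e+01,  1.07918803e+02,  8.81559935e-03,
        4.63774297e+01,  4.51482061e+01]), 'qvel': array([-0.02570057,  0.030757  , -0.00265302, -0.0322485 , -0.03680595,
       -0.04128282]), 'effort': array([-2.19191505e-03, -4.19202769e+01, -1.70408034e+01,  5.83570660e-02,
       -2.82171357e-02, -5.60345779e-05]), 'ee_pos': array([ 509.439864  , -182.86114239,   22.18246296]), 'ee_rot': array([-1.79990736e+02,  2.64481449e-04,  2.38788383e+01]), 'force': array([ 0.44286096, -0.41824313, -0.63978553]), 'torque': array([-0.04457812,  0.23342526, -0.00803376]), 'gripper_force': 0.0, 'gripper_width': 50.273954918750924}
```

View pics/f.png

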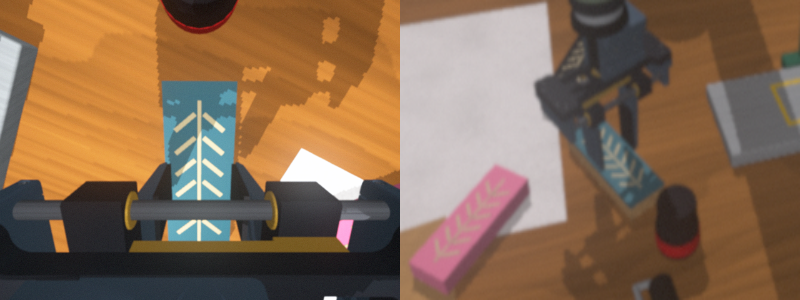

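Run:
```python
from h import *
print(env.finger_overhang,[a for a in dir(env) if a[0]!='_'])
s,M=tool(); P=s['ee_pos']
p=viewer.grab_frame('wrist'); save(p,'g.png',(200,230,440,400),3.3)
for z in(8,22):
  for k in(-25,25): print(z,k,np.round(px(p,P+M@np.array([0,k,P[2]-z]))))
print(p['position'],p['attitude'])
```

```text
14.0 ['Unreachable', 'finger_overhang', 'job_done']
8 -25 [281. 275.]
8 25 [365. 275.]
22 -25 [278. 284.]
22 25 [368. 284.]
[ 580.77886851 -150.74260671  202.85415553] [ 1.64125553e+02  7.13857091e-02 -6.61163577e+01]
```

View pics/g.png

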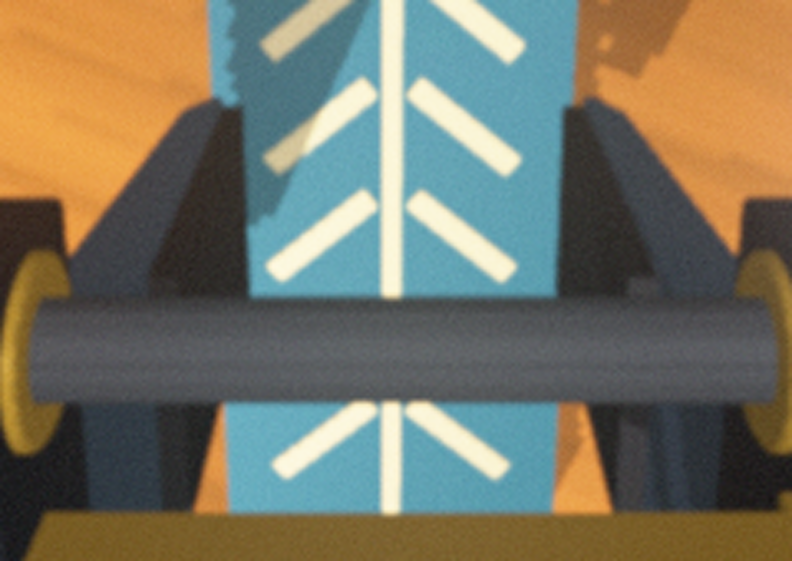

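Run:
```python
from h import *
s,M=tool(); P=s['ee_pos']
p=viewer.grab_frame('wrist')
for z in(14,7,0,-10):
  a=[px(p,P+M@np.array([16,k,z])) for k in(-25,25)];b=[px(p,P+M@np.array([-16,k,z])) for k in(-25,25)]; print(z,np.round(a).tolist(),np.round(b).tolist())
for z in(22,30):
  print('blk',[np.round(px(p,P+M@np.array([16,k,P[2]-z]))).tolist() for k in(-30,30)])
```

```text
14 [[280.0, 249.0], [366.0, 249.0]] [[282.0, 299.0], [364.0, 299.0]]
7 [[279.0, 253.0], [367.0, 253.0]] [[280.0, 304.0], [365.0, 304.0]]
0 [[277.0, 257.0], [369.0, 257.0]] [[279.0, 310.0], [367.0, 310.0]]
-10 [[275.0, 263.0], [371.0, 263.0]] [[277.0, 319.0], [369.0, 319.0]]
blk [[268.0, 257.0], [378.0, 257.0]]
blk [[266.0, 262.0], [380.0, 262.0]]
```

The fingers closed to 50 mm with no force. The image shows the tips above the block's top face, at crop columns 243 and 563 and inside the block's edges. So the tips stand higher than the reading implies. I reopen and go down in small steps while watching the force.

step_arm --plan '[0, 0, 0, 0, 0, 0, 0, 0, 0, 0, 0, 0, 0, 0, 0, 0, 0, 0, 0, 0, 0, 0, 0, 0, 0, 0, 0, 0, 0, 0]' --hand 9.1

```text
time_s: 5.08
ee_pos: [509.5, -182.8, 22.2]
ee_rot: [-180.0, -0.0, 23.9]
force: [-0.5, -0.1, 0.0]
gripper_width: 80.6
gripper_force: 0.0
```

step_arm --plan '[-0.4, 0, 0.3, 0, 0, 0, 0, 0, 0.3, 0, 0, 0, 0, 0, 0.2, 0, 0, 0, 0, 0, 0, 0, 0, 0]'

```text
time_s: 5.42
ee_pos: [505.3, -184.4, 13.6]
ee_rot: [-179.9, 0.0, 23.9]
force: [-0.0, -0.1, 0.7]
gripper_width: 91.0
gripper_force: 0.0
```

Run:
```python
from h import *
s,M=tool(); P=s['ee_pos'];print(P,s['force'],s['gripper_width'])
p=viewer.grab_frame('scene')
for z in(14,0,-14):
  print(z,[np.round(px(p,P+M@np.array([16,k,z]))).tolist() for k in(-46,46)])
save(p,'i.png',(190,180,350,300),5)
```

```text
[ 505.30153736 -184.38165203   13.57635226] [-0.00129638 -0.12732425  0.69503758] 90.95937346843273
14 [[285.0, 256.0], [250.0, 274.0]]
0 [[284.0, 251.0], [250.0, 269.0]]
-14 [[284.0, 246.0], [249.0, 264.0]]
```

View pics/i.png

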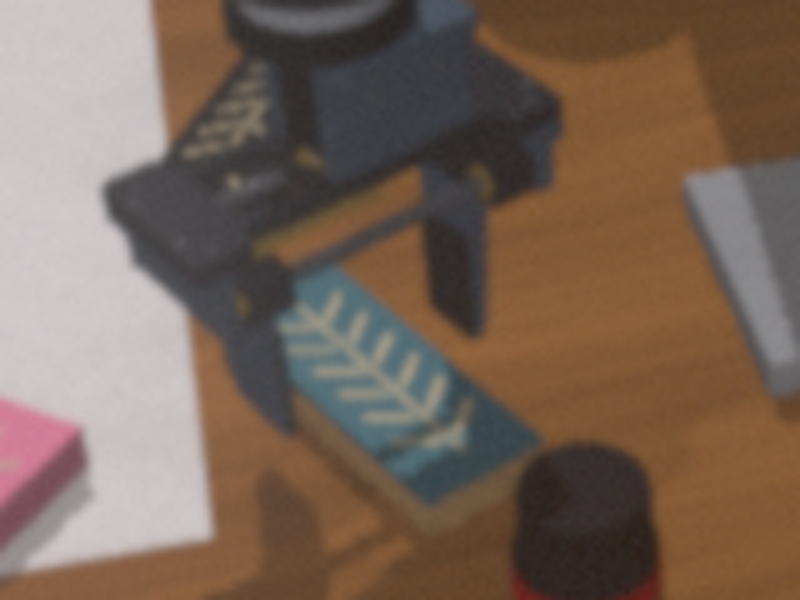

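The tips show at full-frame pixels (248,266) and (286,247), about 22 mm higher than the nominal tool length gives. The tips are therefore at z≈22 now. I continue down about 16 mm and watch the force.

step_arm --plan '[0, 0, 0.3, 0, 0, 0, 0, 0, 0.3, 0, 0, 0, 0, 0, 0.2, 0, 0, 0, 0, 0, 0.2, 0, 0, 0, 0, 0, 0, 0, 0, 0]'

```text
time_s: 5.88
ee_pos: [505.5, -184.3, 3.7]
ee_rot: [-180.0, 0.0, 23.9]
force: [-0.4, -0.3, -0.1]
gripper_width: 91.1
gripper_force: 0.0
```

step_arm --plan '[0, 0, 0.2, 0, 0, 0, 0, 0, 0.2, 0, 0, 0, 0, 0, 0.1, 0, 0, 0, 0, 0, 0, 0, 0, 0]'

```text
time_s: 6.22
ee_pos: [505.6, -184.4, -1.0]
ee_rot: [-180.0, 0.0, 23.9]
force: [-0.5, -0.2, 0.7]
gripper_width: 90.7
gripper_force: 0.0
```

step_arm --plan '[0, 0, 0, 0, 0, 0, 0, 0, 0, 0, 0, 0, 0, 0, 0, 0, 0, 0, 0, 0, 0, 0, 0, 0, 0, 0, 0, 0, 0, 0]' --hand 5 --newtons 20

```text
time_s: 6.63
ee_pos: [505.7, -184.3, -0.7]
ee_rot: [-180.0, 0.0, 23.9]
force: [-0.8, 2.0, 1.0]
gripper_width: 60.4
gripper_force: 0.6
```

step_arm --plan '[0, 0, 0, 0, 0, 0, 0, 0, 0, 0, 0, 0]'

```text
time_s: 6.8
ee_pos: [505.7, -184.3, -0.7]
ee_rot: [-180.0, 0.0, 23.9]
force: [-0.6, 1.1, 1.2]
gripper_width: 60.0
gripper_force: 20.0
```

Gripped at 60.0 mm with 20 N, so the z reading is about 22 mm low; the block's underside is at reading + 0.7. Now I lift.

step_arm --plan '[0, 0, -0.5, 0, 0, 0, 0, 0, -2, 0, 0, 0, 0, 0, -2.5, 0, 0, 0, 0, 0, -2.5, 0, 0, 0, 0, 0, -1.5, 0, 0, 0]'

```text
time_s: 7.22
ee_pos: [506.8, -185.0, 91.8]
ee_rot: [179.9, -0.1, 23.9]
force: [0.4, 0.3, -0.7]
gripper_width: 59.8
gripper_force: 20.0
```

```bash
python3 -c "
from h import *
print(sensors.state()['gripper_width'],sensors.state()['force'])
rows(479,69,80,-1.9,11)"
```

```text
59.818916499602985 [ 0.4471312   0.27150106 -0.70278558]
pose [ 506.8 -185.    91.8] -66.1 t 7.2167 wz/row -0.1019 len 2.3252408032773357
[0.7, -2.21, 0.11]
[0.93, -2.13, 0.11]
[1.14, -2.03, 0.11]
[1.34, -1.9, 0.11]
[1.52, -1.75, 0.11]
[1.69, -1.59, 0.11]
[1.85, -1.41, 0.11]
[1.98, -1.21, 0.11]
[2.09, -1.01, 0.11]
[2.19, -0.79, 0.11]
[2.25, -0.56, 0.11]
```

step_arm --plan '[0.7, -2.2, 0, 0, 0, -0.1, 0.9, -2.1, 0, 0, 0, -0.1, 1.1, -2.0, 0, 0, 0, -0.1, 1.3, -1.9, 0, 0, 0, -0.1, 1.5, -1.8, 0, 0, 0, -0.1]'

```text
time_s: 7.63
ee_pos: [492.3, -69.2, 89.4]
ee_rot: [180.0, -0.0, 52.8]
force: [-0.3, -0.3, -1.4]
gripper_width: 60.1
gripper_force: 20.0
```

step_arm --plan '[1.7, -1.6, 0, 0, 0, -0.1, 1.8, -1.4, 0, 0, 0, -0.1, 2.0, -1.2, 0, 0, 0, -0.1, 2.1, -1.0, 0, 0, 0, -0.1, 2.0, -0.8, 0, 0, 0, -0.1]'

```text
time_s: 8.05
ee_pos: [480.8, 44.8, 89.4]
ee_rot: [180.0, -0.0, 81.5]
force: [0.4, -0.5, -1.5]
gripper_width: 59.9
gripper_force: 20.0
```

Run:
```python
from h import *
s,M=tool();print(s['ee_pos'],s['ee_rot'],s['force'],s['gripper_width'])
p=viewer.grab_frame('wrist')
h=cv2.cvtColor(p['img'],cv2.COLOR_RGB2HSV)
save(p,'j.png')
for n,z in(('press_frame',20),('press_roller',77),('press',0)):
  for d in viewer.pinpoint(n,p)[:2]: print(n,np.round(d['location']),round(d['score'],2),np.round(w(p,d['location'],z),1))
go(479,69,80,-1.9)
```

```text
[480.77296973  44.80444703  89.40999493] [ 1.79983238e+02 -6.41375132e-03  8.14722276e+01] [ 0.38907152 -0.48554289 -1.48610747] 59.86399319738117
press_frame [322. 282.] 0.6 [477.6  17.1  20. ]
pose [481.   43.7  89.3] toolY -8.8 t 8.25
shift cm [ 2.47 -0.58  0.93] rotvec [ 0.     0.    -0.121] shift in final axes [ 2.52 -0.28  0.93]
```

View pics/j.png

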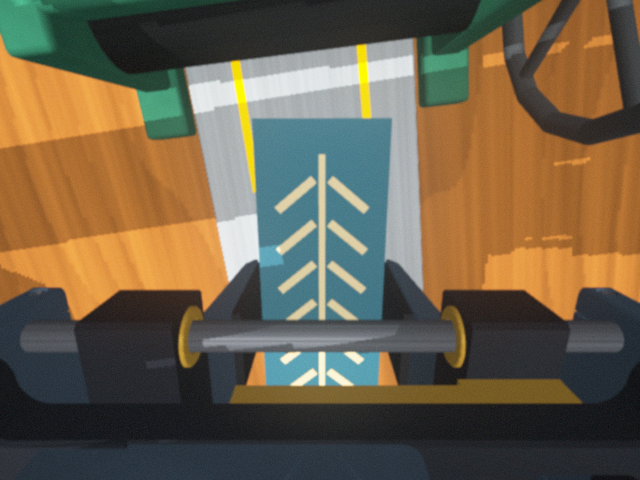

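The held block's front edge runs from (253,119) to (391,118). The yellow side lines run (237,62)–(252,190) and (361,45)–(369,115), with the roller and posts beyond. I use these to get the press axis and the block's offset in the hand.

Run:
```python
from h import *
p=viewer.grab_frame('wrist'); s,M=tool(); P=s['ee_pos']
L=[w(p,q,20) for q in((237,62),(252,190))]; Q=[w(p,q,20) for q in((361,45),(369,115))]
for l in(L,Q): d=l[0]-l[1]; print(np.round(l,1).tolist(),np.degrees(np.arctan2(d[1],d[0])))
# yellow fit per side
m=yellow(p); ys,xs=np.nonzero(m)
for a,b in((220,258),(350,376)):
    k=(xs>=a)&(xs<=b)&(ys>40)&(ys<195); W=np.array([w(p,q,20)[:2] for q in zip(xs[k],ys[k])],np.float32)
    vx,vy,x0,y0=cv2.fitLine(W,cv2.DIST_HUBER,0,.01,.01).ravel(); t=np.degrees(np.arctan2(vy,vx)); print('line',k.sum(),t%180,'x at y=73',x0+(73-y0)*vx/vy)
f=[w(p,q,112) for q in((253,119),(391,118))]; print('front',np.round(f,1).tolist())
print('block-front mid in tool',[np.round(M.T@(x-P),1).tolist() for x in f])
t=viewer.grab_frame('top'); 
h=cv2.cvtColor(t['img'],cv2.COLOR_RGB2HSV)
print(P)
```

```text
[[446.2, 177.0, 20.0], [438.6, 93.8, 20.0]] 84.77729174417512
[[527.2, 174.5, 20.0], [527.3, 131.4, 20.0]] 90.17611903753561
line 1088 87.27143 x at y=73 439.3757
line 715 88.16063 x at y=73 522.8349
front [[465.4, 133.7, 112.0], [523.9, 125.0, 112.0]]
block-front mid in tool [[87.0, -29.5, -22.7], [87.4, 29.7, -22.7]]
[481.0907697   43.22010774  89.3488361 ]
```

step_arm --plan '[0, 0, 0, 0, 0, -0.117, 1.3, -0.1, 1, 0, 0, 0, 1.2, -0.1, 1.5, 0, 0, 0, 0, 0, 1.5, 0, 0, 0, 0, 0, 0.5, 0, 0, 0]'

```text
time_s: 8.77
ee_pos: [478.8, 67.9, 42.6]
ee_rot: [-179.8, 0.0, 87.8]
force: [-0.4, 0.4, -1.4]
gripper_width: 59.7
gripper_force: 20.0
```

Run:
```python
from h import *
p=viewer.grab_frame('wrist'); s,M=tool()
m=yellow(p); m[200:]=0; n,l,st,c=cv2.connectedComponentsWithStats(m)
for i in range(1,n):
    if st[i,4]<60: continue
    ys,xs=np.nonzero(l==i); W=np.array([w(p,q,20)[:2] for q in zip(xs,ys)],np.float32)
    vx,vy,x0,y0=cv2.fitLine(W,cv2.DIST_HUBER,0,.01,.01).ravel(); print('line',st[i],np.degrees(np.arctan2(vy,vx))%180,'x at y=71',x0+(71-y0)*vx/vy)
go(480.4,69,26,-2.1)
```

```text
line [244  87  12 113 818] 86.48422 x at y=71 437.44077
line [ 391   86   17  114 1234] 88.09976 x at y=71 522.7038
pose [478.6  67.7  42.5] toolY -2.2 t 8.8167
shift cm [0.14 0.18 1.65] rotvec [-0.004  0.001 -0.002] shift in final axes [0.13 0.18 1.65]
```

step_arm --plan '[0.1, 0.1, 0.6, 0, 0, 0, 0, 0, 0.6, 0, 0, 0, 0, 0, 0.5, 0, 0, 0, 0, 0, 0.2, 0, 0, 0, 0, 0, 0, 0, 0, 0]'

```text
time_s: 9.23
ee_pos: [480.7, 69.5, 24.9]
ee_rot: [-180.0, 0.0, 87.9]
force: [-0.1, -0.2, -2.0]
gripper_width: 60.3
gripper_force: 20.0
```

step_arm --plan '[0, 0, 0.1, 0, 0, 0, 0, 0, 0.1, 0, 0, 0, 0, 0, 0, 0, 0, 0]'

```text
time_s: 9.48
ee_pos: [481.1, 69.7, 23.3]
ee_rot: [180.0, -0.0, 87.9]
force: [-0.0, 0.7, -2.4]
gripper_width: 60.0
gripper_force: 20.0
```

step_arm --plan '[0, 0, 0.1, 0, 0, 0, 0, 0, 0.1, 0, 0, 0, 0, 0, 0.1, 0, 0, 0, 0, 0, 0, 0, 0, 0]'

```text
time_s: 9.82
ee_pos: [480.8, 69.7, 20.1]
ee_rot: [-180.0, -0.0, 87.9]
force: [-0.2, -0.0, -1.4]
gripper_width: 60.2
gripper_force: 20.0
```

step_arm --plan '[0, 0, 0.1, 0, 0, 0, 0, 0, 0, 0, 0, 0]'

```text
time_s: 9.98
ee_pos: [481.1, 69.7, 19.3]
ee_rot: [180.0, -0.0, 87.9]
force: [-0.1, -0.7, -1.6]
gripper_width: 60.0
gripper_force: 20.0
```

step_arm --plan '[0, 0, 0.1, 0, 0, 0, 0, 0, 0, 0, 0, 0]'

```text
time_s: 10.15
ee_pos: [481.1, 69.7, 19.3]
ee_rot: [180.0, -0.0, 87.9]
force: [-1.4, -0.0, 8.8]
gripper_width: 59.4
gripper_force: 20.0
```

Seated with about 9 N. I release, rise and look.

step_arm --plan '[0, 0, 0, 0, 0, 0, 0, 0, 0, 0, 0, 0, 0, 0, 0, 0, 0, 0, 0, 0, 0, 0, 0, 0, 0, 0, 0, 0, 0, 0]' --hand 9.1

```text
time_s: 10.57
ee_pos: [480.9, 69.7, 18.1]
ee_rot: [-180.0, -0.0, 87.9]
force: [-0.3, 0.6, -0.5]
gripper_width: 89.4
gripper_force: 0.0
```

step_arm --plan '[0, 0, -1, 0, 0, 0, 0, 0, -2, 0, 0, 0, -1.5, 0, -2, 0, 0, 0, -4, 0, -1.5, 0, 0, 0, -4, 0, 0, 0, 0, 0]'

```text
time_s: 10.98
ee_pos: [479.9, -24.6, 85.7]
ee_rot: [179.6, 0.0, 88.1]
force: [0.4, -0.3, -0.3]
gripper_width: 91.0
gripper_force: 0.0
```

```bash
cat >> h.py <<'E'
def blk(p,rows=(0,290)):
    m=blockmask(p); m[:rows[0]]=0; m[rows[1]:]=0; return m
def ylines(p,y,r=330):
    m=yellow(p); m[r:]=0; n,l,st,c=cv2.connectedComponentsWithStats(m)
    for i in range(1,n):
        if st[i,4]<60: continue
        ys,xs=np.nonzero(l==i); W=np.array([w(p,q,20)[:2] for q in zip(xs,ys)],np.float32)
        vx,vy,x0,y0=cv2.fitLine(W,cv2.DIST_HUBER,0,.01,.01).ravel(); print('line',st[i],round(np.degrees(np.arctan2(vy,vx))%180,1),'x at',y,x0+(y-y0)*vx/vy,'range',W.min(0),W.max(0))
E
python3 - <<'E'
from h import *
p=viewer.grab_frame('wrist'); save(p,'k.png'); s,M=tool(); print(s['ee_pos'],s['force'])
print('wrist',rect(p,blk(p),42)); ylines(p,71)
t=viewer.grab_frame('top'); m=blockmask(t); m[:200]=0; m[350:]=0; m[:,:200]=0; print('top',rect(t,m,42)); ylines(t,71)
c=viewer.grab_frame('scene')
for q in(t,c):
  for d in viewer.pinpoint('block',q)[:4]: print(d['location'],d['score'],w(q,d['location'],20))
E
```

```text
[478.48580956 -31.50172132  84.50205212] [-0.71331425 -5.35807187  0.07274616]
wrist [481.1  58.2 140.6  60.   88. ]
line [246   0  22  78 847] 90.3 x at 71 442.52167 range [438.29898  93.33324] [449.325   137.06648]
line [369   0  21  78 842] 85.7 x at 71 520.6468 range [515.30035  90.8459 ] [527.61566 134.51814]
line [113 307  33  23 231] 36.8 x at 71 522.041 range [314.2068  -85.26213] [341.0971  -66.65453]
line [505 307  26  23 213] 133.3 x at 71 484.93054 range [622.2399   -97.377594] [644.1407  -77.41221]
top [466.4  -7.8 118.9  45.8  83.5]
line [167 255  30  39 230] 176.1 x at 71 3499.0967 range [440.87085 228.58682] [530.62506 291.55545]
line [219 258  35   6 103] 88.1 x at 71 520.31366 range [514.51636   92.579475] [525.9037 173.8518]
line [216 292  30   4  85] 88.4 x at 71 439.11853 range [437.7518  108.33107] [444.59402 176.51926]
[375.9, 360.0] 0.93 [ 294.31927483 -198.22578163   20.        ]
[262.2, 276.9] 0.59 [481.74456038  69.5079744   20.        ]
[368.8, 225.8] 0.77 [478.73860257  75.7297657   20.        ]
[237.8, 208.7] 0.71 [ 312.26115234 -212.3491764    20.        ]
[168.7, 294.7] 0.6 [ 572.67448722 -386.29116125   20.        ]
[417.5, 200.6] 0.28 [415.50085466 233.96032094  20.        ]
```

View pics/k.png

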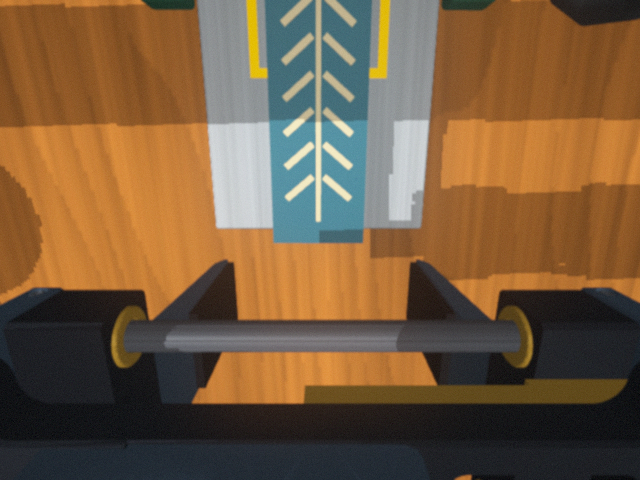

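The block lies on the bed, clear of the roller, with its rear end at row 242. It is centred between the yellow lines (columns 255 and 378). Its measured angle of 88.0° matches the frame. The frame centre is y≈191, so I push about 118 mm. I narrow the fingers, back off and go down behind its end.

step_arm --plan '[-1.2, 0, 0, 0, 0, 0, -1.3, 0, 0, 0, 0, 0, 0, 0, 1.5, 0, 0, 0, 0, 0, 1.5, 0, 0, 0, 0, 0, 1.5, 0, 0, 0]' --hand 2.5

```text
time_s: 11.65
ee_pos: [476.6, -47.9, 37.1]
ee_rot: [180.0, -0.0, 88.0]
force: [-0.9, 0.7, 0.3]
gripper_width: 60.6
gripper_force: 0.0
```

step_arm --plan '[0, 0, 1, 0, 0, 0, 0, 0, 0.6, 0, 0, 0, 0, 0, 0, 0, 0, 0, 0, 0, 0, 0, 0, 0]'

```text
time_s: 11.98
ee_pos: [476.6, -48.4, 21.7]
ee_rot: [-180.0, -0.0, 88.0]
force: [1.0, -0.6, -0.3]
gripper_width: 34.2
gripper_force: 0.0
```

Run:
```python
from h import *
p=viewer.grab_frame('wrist'); b=rect(p,blk(p,(0,235)),42); print(b)
s,M=tool();print(s['force'],s['gripper_width']); m=blk(p,(0,255)); ys,xs=np.nonzero(m[:,270:370]); print('rear row',ys.max(), w(p,(320,ys.max()),42)); go(478,-40,19,-2)
save(p,'l.png')
```

```text
[480.2  35.2  96.   60.2  88. ]
[0.24005133 0.19425565 0.21490024] 29.786653947614234
rear row 232 [477.47859675 -12.71402875  42.        ]
pose [477.  -48.7  22.1] toolY -2.1 t 12.0333
shift cm [0.87 0.07 0.31] rotvec [ 0.001 -0.    -0.001] shift in final axes [0.87 0.07 0.31]
```

View pics/l.png

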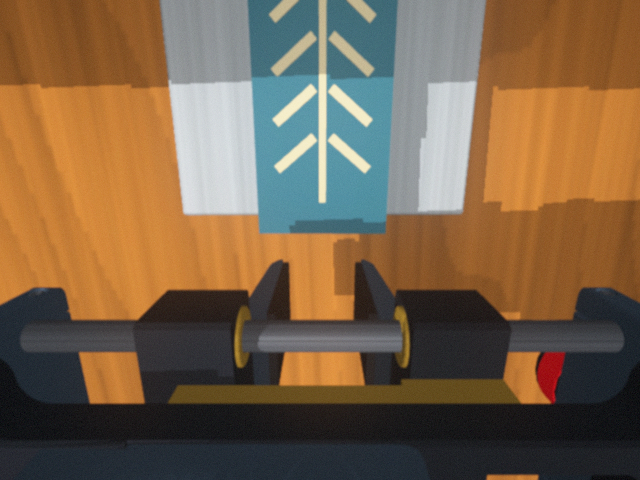

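The block's rear edge is at row 232, between columns 258 and 387. The finger tips are at columns 287 and 357, centred on the block. Now I push slowly.

step_arm --plan '[0.8, 0.05, 0.3, 0, 0, 0, 0.6, 0, 0, 0, 0, 0, 0.4, 0, 0, 0, 0, 0, 0.4, 0, 0, 0, 0, 0, 0.5, 0, 0, 0, 0, 0]'

```text
time_s: 12.45
ee_pos: [478.2, -22.0, 19.1]
ee_rot: [180.0, 0.0, 87.9]
force: [0.3, -1.1, 1.0]
gripper_width: 24.9
gripper_force: 0.7
```

step_arm --plan '[0.5, 0, 0, 0, 0, 0, 0.5, 0, 0, 0, 0, 0, 0.5, 0, 0, 0, 0, 0, 0.5, 0, 0, 0, 0, 0, 0.5, 0, 0, 0, 0, 0]'

```text
time_s: 12.87
ee_pos: [479.0, 3.1, 18.9]
ee_rot: [180.0, -0.0, 87.9]
force: [0.3, -1.6, 1.0]
gripper_width: 25.3
gripper_force: 0.8
```

step_arm --plan '[0.5, 0, 0, 0, 0, 0, 0.5, 0, 0, 0, 0, 0, 0.5, 0, 0, 0, 0, 0, 0.5, 0, 0, 0, 0, 0, 0.4, 0, 0, 0, 0, 0]'

```text
time_s: 13.28
ee_pos: [479.9, 27.2, 18.8]
ee_rot: [-180.0, -0.0, 87.9]
force: [0.5, -1.8, 0.8]
gripper_width: 25.1
gripper_force: 0.8
```

```bash
cat > m.py <<'E'
from h import *
p=viewer.grab_frame('wrist'); m=blk(p,(0,262)); m[:,:200]=0; m[:,460:]=0
s,M=tool(); print(s['ee_pos'],s['force'],s['time_s'])
c=max(cv2.findContours(m,cv2.RETR_EXTERNAL,cv2.CHAIN_APPROX_NONE)[0],key=cv2.contourArea); m[:]=0; cv2.drawContours(m,[c],-1,255,-1)
mx=np.nonzero(m.sum(1))[0]; print('rows',mx.min(),mx.max()); print(rect(p,m,42))
# side edges -> centre line and angle
pts=[]
for r in range(mx.min()+8,mx.max()-8):
    x=np.nonzero(m[r])[0]; pts.append((w(p,(x.min(),r),42)[:2]+w(p,(x.max(),r),42)[:2])/2)
vx,vy,x0,y0=cv2.fitLine(np.array(pts,np.float32),cv2.DIST_HUBER,0,.01,.01).ravel(); print('axis',np.degrees(np.arctan2(vy,vx))%180,'x at rear',x0+(20-y0)*vx/vy)
cols=[x for x in range(265,380)]; print('rear y',[np.round(w(p,(x,np.nonzero(m[:,x])[0].max()),42),1).tolist() for x in(275,322,370) if m[:,x].any()])
ylines(p,71)
E
python3 m.py
```

```text
[479.87272682  27.72697583  18.81326829] [-0.00559975  0.72619274 -0.12138807] 13.3333
rows 0 261
[482.6 103.6 108.6  60.   87.9]
axis 87.844154 x at rear 479.40927
rear y [[458.8, 50.2, 42.0], [481.2, 49.3, 42.0], [504.1, 48.5, 42.0]]
line [ 222    0   31  168 2255] 88.7 x at 71 441.15356 range [438.20868  93.06215] [447.9315  166.83315]
line [ 389    0   30  168 2270] 87.4 x at 71 521.8539 range [516.54944   90.180336] [528.672  163.8214]
line [254 307  13  23 110] 71.3 x at 71 464.9591 range [440.26566     1.3050056] [447.84976   15.184893]
line [377 306  13  24 167] 105.6 x at 71 496.77817 range [511.1261     -1.4783947] [518.0961    13.311984]
```

step_arm --plan '[0.5, 0, 0, 0, 0, 0, 0.5, 0, 0, 0, 0, 0, 0.5, 0, 0, 0, 0, 0, 0.5, 0, 0, 0, 0, 0, 0.5, 0, 0, 0, 0, 0]'

```text
time_s: 13.75
ee_pos: [480.7, 52.2, 18.8]
ee_rot: [-180.0, -0.0, 87.9]
force: [-0.0, -1.5, 0.7]
gripper_width: 25.0
gripper_force: 0.5
```

step_arm --plan '[0.5, 0, 0, 0, 0, 0, 0.5, 0, 0, 0, 0, 0, 0.5, 0, 0, 0, 0, 0, 0.4, 0, 0, 0, 0, 0, 0.3, 0, 0, 0, 0, 0]'

```text
time_s: 14.17
ee_pos: [481.6, 74.2, 18.8]
ee_rot: [-180.0, -0.0, 87.9]
force: [0.1, -0.8, -0.5]
gripper_width: 24.8
gripper_force: 0.3
```

step_arm --plan '[0.2, 0, 0, 0, 0, 0, 0, 0, 0, 0, 0, 0, -1, 0, 0, 0, 0, 0, -2, 0, 0, 0, 0, 0, 0, 0, 0, 0, 0, 0]'

```text
time_s: 14.58
ee_pos: [480.2, 43.3, 18.9]
ee_rot: [-180.0, 0.0, 87.8]
force: [0.1, -0.1, 0.3]
gripper_width: 25.4
gripper_force: 0.0
```

```bash
python3 m.py; python3 -c "
from h import *
p=viewer.grab_frame('wrist');save(p,'n.png')"
```

```text
[480.39611307  44.2525614   18.8976582 ] [-0.13884257  0.09019823  1.02325633] 14.6333
rows 0 200
[483.7 134.4  79.2  60.2  87.8]
axis 87.952286 x at rear 479.62244
rear y [[461.4, 95.7, 42.0], [482.7, 95.3, 42.0], [504.5, 94.5, 42.0]]
line [ 222    0   33  200 2636] 88.5 x at 71 441.06714 range [438.23468  92.94785] [447.90878 182.96495]
line [ 387    0   33  199 2629] 87.7 x at 71 522.0961 range [516.22455  90.44692] [529.40405 179.80821]
line [254 307  13  23 111] 70.1 x at 71 461.02145 range [440.58826  17.47456] [448.07806   31.402452]
line [378 306  12  24 160] 106.1 x at 71 501.0789 range [511.9468    14.566352] [518.3631    29.348343]
```

View pics/n.png

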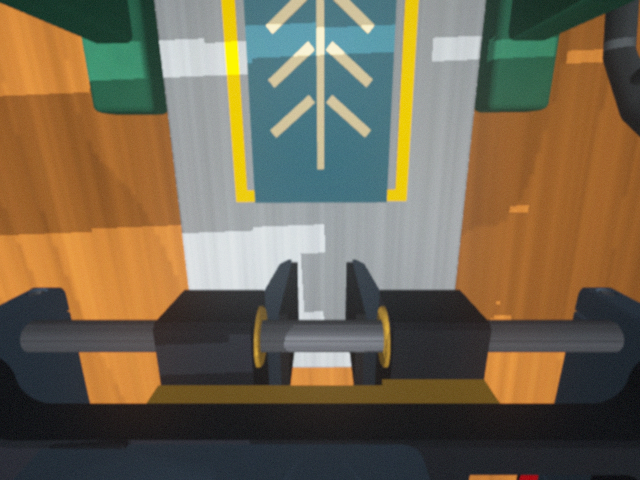

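The block is under the roller and inside the lines sideways (frame inner edges at columns 243 and 400, block 254–388). Its rear edge, at row 201, is at y≈95 against a target of about 106. I push 11 mm more.

step_arm --plan '[1, 0, 0, 0, 0, 0, 1, 0, 0, 0, 0, 0, 0.6, 0, 0, 0, 0, 0, 0.3, 0, 0, 0, 0, 0, 0.2, 0, 0, 0, 0, 0]'

```text
time_s: 15.1
ee_pos: [481.8, 77.6, 18.9]
ee_rot: [180.0, 0.0, 88.0]
force: [0.2, -2.1, 0.7]
gripper_width: 24.7
gripper_force: 0.6
```

step_arm --plan '[0.3, 0, 0, 0, 0, 0, 0.3, 0, 0, 0, 0, 0, 0.2, 0, 0, 0, 0, 0, 0.2, 0, 0, 0, 0, 0, 0, 0, 0, 0, 0, 0]'

```text
time_s: 15.52
ee_pos: [482.1, 86.9, 18.8]
ee_rot: [-180.0, -0.0, 87.9]
force: [0.4, 0.8, 0.2]
gripper_width: 24.7
gripper_force: 0.0
```

step_arm --plan '[-1, 0, 0, 0, 0, 0, -2, 0, 0, 0, 0, 0, -3, 0, 0, 0, 0, 0, -2, 0, 0, 0, 0, 0, 0, 0, 0, 0, 0, 0]'

```text
time_s: 15.93
ee_pos: [478.7, 3.5, 18.8]
ee_rot: [-180.0, 0.0, 87.7]
force: [0.5, 0.1, -1.2]
gripper_width: 24.9
gripper_force: 0.0
```

```bash
python3 m.py
python3 - <<'E'
from h import *
t=viewer.grab_frame('top')
m=blockmask(t); m[:235]=0;m[315:]=0;m[:,:150]=0;m[:,270:]=0
c=[k[:,0] for k in cv2.findContours(m,cv2.RETR_EXTERNAL,cv2.CHAIN_APPROX_NONE)[0] if cv2.contourArea(k)>80]
c=np.vstack(c); print('top block',[np.round(v,1) for v in cv2.minAreaRect(np.array([w(t,q,42)[:2] for q in c],np.float32))])
y=yellow(t,(120,230,300,320)); print('top frame',cv2.minAreaRect(np.array([w(t,q[::-1],20)[:2] for q in np.argwhere(y)],np.float32)))
E
```

```text
[478.89680994   4.89388266  18.83585362] [ 0.33555201 -1.20042791 -0.36175072] 15.9833
rows 0 80
[483.1 119.7  60.   28.9  -2.3]
axis 87.61814 x at rear 478.9365
rear y [[463.8, 106.0, 42.0], [483.3, 105.2, 42.0], [503.2, 104.8, 42.0]]
line [ 222    0  197  119 5245] 177.7 x at 71 1225.8525 range [438.1788   90.20867] [527.9037  143.22469]
line [378 307  12  23 143] 105.1 x at 71 489.63577 range [510.40674  -25.284021] [516.7963   -11.099432]
top block [array([484.6, 202.9]), array([145.7,  59.8]), np.float64(88.4)]
top frame ((484.1112365722656, 211.24908447265625), (158.27049255371094, 88.4210433959961), 88.14555358886719)
```

step_arm --plan '[-1, 0, -1, 0, 0, 0, -1, 0, -2, 0, 0, 0, -1, 0, -2, 0, 0, 0, 0, 0, 0, 0, 0, 0, 0, 0, 0, 0, 0, 0]'

```text
time_s: 16.45
ee_pos: [478.8, -22.9, 69.6]
ee_rot: [179.9, -0.0, 87.9]
force: [0.2, 0.1, 0.3]
gripper_width: 25.3
gripper_force: 0.0
```

```bash
python3 -c "
from h import *
print(sensors.state()['ee_pos'],env.job_done())"
```

```text
the job is handed in; nothing more can be done
[478.79347211 -22.89553481  69.58553835] None
```

The job is handed in at about 16.5 s: the block was set on the bed, released and pushed under the roller, and by my last measurement lies within about 1 mm of the yellow frame's centre, aligned with it; the hand-in gave no verdict.

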